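# Feel a bore's depth and lock the depth gauge

### The arm

A 6-joint arm with a two-finger parallel gripper is mounted at the origin on the work surface. World frame = base frame: x ahead of the robot, y to its left, z up, the work surface at z = 0. Lengths are in mm, angles in rad, forces in N, time in s.
With the tool pointing down it reaches from about 300 to 775 mm from the base axis. Payload 14.6 kg.
Tool frame: the origin (TCP) lies between the finger pads; the fingertips stand 19 mm ahead of it and the grasp point (between the pads) is the TCP; x points along the fingers, y is the direction in which the jaws open and shut, and the axes are right-handed (so a half turn about x gives the same grasp; the last joint's range is limited). The gripper opens to 94 mm and grips with 3 to 60 N. Pads are 16 mm wide; open, the fingers measure 119 mm over their backs; the gripper's body (75 mm by 177 mm) begins 78 mm behind the grasp point.
Start: joints at [1.103, 0.3, 1.521, -0, 1.321, -0.067], TCP at [214.582, 506.403, 224.446] pointing down, gripper open.
Joint ranges: [-3.03, 3.03], [-0.79, 2.21], [0.23, 2.52], [-1.04, 4.18], [0, 3.07], [-2.55, 2.55]. Speed limits (rad/s): [2.22, 2.22, 2.57, 3.14, 3.14, 3.14].

### API

Orientations are given as [roll, pitch, yaw] about the fixed x, y, z axes, in that order (R = Rz(yaw) Ry(pitch) Rx(roll)).
In Python, from cell import manip gives the robot as it stands.
- The arm moves only by the tool jog_arm, never from a script. Its argument "series" is one flat list of numbers, 7 for each row, row after row: the turn, a rotation vector about the world's x, y, z in rad, then the shift along the world's x, y, z in m, then the opening, from -1 (shut) to 1 (fully open). A call has 1 to 20 rows; each row is the pose to reach, as a shift and turn from the pose commanded when the call began; what a row does not reach only later rows make up. A row lasts 1/8 s, in which the tool goes at most 62.5 mm and 10.7 degrees, less where a joint would pass 70% of its speed; a pose out of reach is approached as far as the arm can. A call with a gripper value outside its range is refused whole. The fingers move at their own pace and stop on an object; "squeeze" is the grip in N (left out, the last holds). Time passes only in rows, so rows that repeat a pose let the fingers close. It gives the time, the measured TCP pose, the force and the opening at its end, in the units of the state.
- manip.read_state(): the state, without advancing time (a new reading comes with each control period).
- manip.camera(name): name is "side" or "top"; returns a dict with "color" (384x512x3 uint8, blue, green, red), "range_z" (384x512 float32, mm along the optical axis (not along the pixel's ray), 0 where there is no reading), "fx", "fy", "cx", "cy" (pixels), "pose" (4x4, takes a point from camera to world coordinates). Camera axes: x right, y down, z forward; pixel columns grow to the right and rows downward; lengths in mm; the calibration is good to about 2 mm. A picture is of the moment at which its call begins.
- manip.sign_off(): hands the job in, once; it reports no verdict.
The state is a dict: "clock": time; "joints": joint angles; "qd": joint speeds; "effort": joint torques, N m; "eef_pos": TCP position; "eef_rot": TCP orientation; "wrist_force": force on the tool from outside, world axes, zero at the start; "moment": the same for the moment, N m; "finger_gap": finger opening in mm.
Only numpy, scipy, OpenCV 4.12 (cv2) and the standard library are available. Lean on these libraries where they do the work, as an engineer would, in place of code of your own. Each camera call takes 0.05 s, during which the arm holds its last target.

### The job

Find how deep the hole in the clamped aluminium block is: take the depth gauge's orange T-handle, push the sprung probe down until its foot is felt to rest, lightly pressed, on the bottom of the hole, and keeping it there turn the handle clockwise (seen from above) to its stop to lock the slide. Then let go, leaving the probe locked down with its foot still resting on the bottom, and leave the other things on the bench alone.

Things in the scene. Friction and masses are not known exactly. Their poses are not given: they have to be found in the camera images.
- handle_grip (a point): centre of the orange T-handle on top of the depth gauge's probe: an upright-edged plastic bar 60 mm long (its x axis), 12 mm thick (y), 24 mm high (z, up), one end black. It turns about the vertical line through this point and goes down with the probe. Press the probe down through it and pinch it across the 12 mm. Below the bar is a thin rod, so its underside stays at least 12 mm above the guide
- probe (a joint): how far the vertical probe is pushed down, m: 0 fully up (a spring holds it there unless locked), 0.060 the end of its travel. Pushing it down takes 1 to 2 N; let go unlocked it springs back up. Its foot meets the bottom of the hole somewhere between 0.015 and 0.052: this differs each time, cannot be seen and must be felt
- handle (a joint): turn of the T-handle about the vertical, rad: 0 is free, it grows clockwise seen from above; the brake that locks the probe bites from about 0.5 and holds well beyond 1.1; the stop is at 1.4. It starts between 0 and 0.25. Turning it takes up to about 0.25 N m, so grip it firmly; once locked take the twist off before opening the fingers. It stays where it is left
- guide_top (a point): centre of the top of the gauge's fixed guide, a dark upright tube 28 mm across with a red collar, standing on a steel bridge 120 x 30 mm across the block; the probe slides down through it. Axes as the vise's
- workpiece: aluminium block 60 x 80 mm, 90 mm high, clamped in the vise; upright hole 16 mm wide of unknown depth in its top under the gauge. Origin at the centre of its underside, 40 mm above the bench. On the hole's bottom the probe's sprung foot gives 0.5 mm per newton; over 15 N on the foot damages it. 5 to 10 N of push on the handle in all is a good touch: let go, the locked probe may rise by 1 mm
- vise: blue bench vise bolted to the bench, about 300 mm long (x), 130 mm wide (y), 110 mm high; its screw points to -x. Origin on the bench below the axis of the hole and probe
- bottle: blue plastic bottle, 60 mm across and 170 mm tall, standing beside the vise; to be left alone. Origin at the centre of its underside
- screwdriver: screwdriver with an orange handle lying beside the vise; to be left alone. Origin at its underside
- screw_tray: red open tray of screws, 100 x 75 x 40 mm, beside the vise; to be left alone. Origin at the centre of its underside

How it is judged:
By the outcome, as a careful person would: the job done as asked, in the order asked, and still so for the second after the job is handed in, with the robot touching nothing.
It also fails if it takes over 45 s, if anything falls off the work surface, if the arm or the gripper's body presses on something with over 40 N, if the wrist force passes 120 N, or if a joint passes its speed limit or range.

## Working session

There is one attempt and no reset: what is moved stays moved. The work goes in short steps, Python scripts to look and compute and a tool call to move; the robot and the scene stay as the last step left them, time stands still between calls to the robot, and variables do not carry over. Pictures are saved under pics/ and viewed, and the job is handed in when it is done.

Besides the shell and the picture viewer there is one more tool, called after "Request:" as name(argument=value, ...) on one line, values as JSON. jog_arm: Moves the arm, as the interface text tells. Its arguments: {"type":"object","properties":{"series":{"type":"array","items":{"type":"number"}},"squeeze":{"type":"number"}},"required":["series"]}

```bash
mkdir -p pics; ls; python3 - <<'E'
from cell import manip
import cv2,numpy as np
s=manip.read_state(); print(s)
for n in("side","top"):
    c=manip.camera(n); cv2.imwrite(f"pics/{n}0.png",c["color"]); np.savez(f"{n}0.npz",**c); print(n,c["fx"],c["fy"],c["cx"],c["cy"],c["pose"].round(3).tolist())
E
```

```text
pics
{'clock': 0.0, 'joints': array([ 1.10342137e+00,  3.00444302e-01,  1.52160300e+00,  1.56223732e-05,
        1.32070205e+00, -6.65755797e-02]), 'qd': array([ 0.00075062,  0.00078661,  0.00076913,  0.00141055, -0.00019619,
       -0.00033083]), 'effort': array([ 1.18653523e-03, -5.31797898e+01, -3.52743816e+01,  7.08540785e-02,
        2.43704132e-02, -1.60644604e-04]), 'eef_pos': array([214.45875955, 506.1937826 , 223.89174831]), 'eef_rot': array([-1.65045314,  1.56963953, -2.0512564 ]), 'wrist_force': array([ 0.27955626, -0.41871841, -0.42195017]), 'moment': array([ 0.0265928 , -0.02709095,  0.00527188]), 'finger_gap': 93.9752202173104}
side 436.78639788633205 436.78639788633205 250.8931144489743 187.85929332894696 [[0.762, -0.467, 0.448, -25.16], [-0.647, -0.544, 0.534, -654.417], [-0.005, -0.697, -0.717, 1082.63], [0.0, 0.0, 0.0, 1.0]]
top 378.4443048387041 378.4443048387041 258.6398190405895 186.3879225432911 [[-0.053, -0.975, 0.215, 300.123], [-0.999, 0.051, -0.015, 47.04], [0.003, -0.215, -0.977, 1237.899], [0.0, 0.0, 0.0, 1.0]]
```

View pics/side0.png

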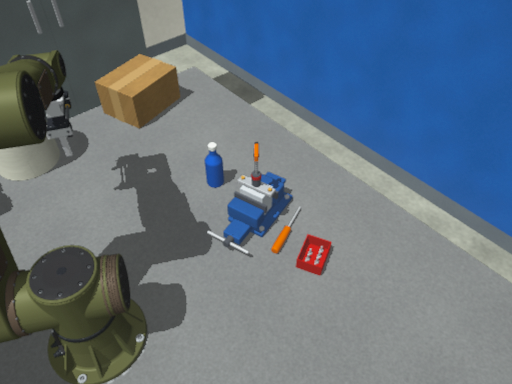

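View pics/top0.png

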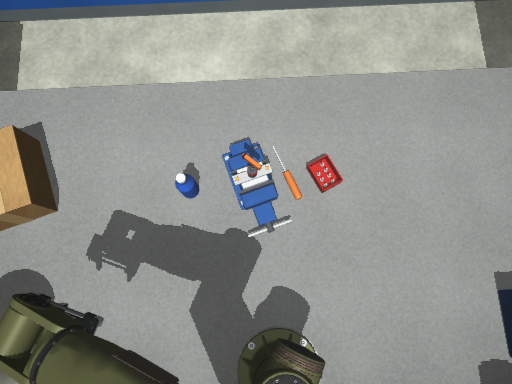

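The side view shows the orange handle at about (256,150) and the red collar at (256,178). In the top view the handle is at about (252,160), with the bottle at (187,185) and the screwdriver at (290,185). Next I measure the handle.

```bash
cat >h.py <<'E'
import cv2,numpy as np
def load(n): return dict(np.load(n))
def ray(c,u,v):
    d=c["pose"][:3,:3]@np.array([(u-c["cx"])/c["fx"],(v-c["cy"])/c["fy"],1]); return c["pose"][:3,3],d
def onz(c,u,v,z):
    o,d=ray(c,u,v); return o+d*(z-o[2])/d[2]
def cross(a,b):
    (o,d),(p,e)=a,b; d=d/np.linalg.norm(d);e=e/np.linalg.norm(e)
    t=np.linalg.lstsq(np.stack([d,-e],1),p-o,rcond=None)[0]
    A=o+d*t[0];B=p+e*t[1]; return (A+B)/2,np.linalg.norm(A-B)
def cloud(c,m):
    v,u=np.nonzero(m&(c["range_z"]>0)); z=c["range_z"][v,u]
    P=np.stack([(u-c["cx"])/c["fx"]*z,(v-c["cy"])/c["fy"]*z,z],1)
    return P@c["pose"][:3,:3].T+c["pose"][:3,3]
def orange(c):
    h=cv2.cvtColor(c["color"],cv2.COLOR_BGR2HSV); return (cv2.inRange(h,(6,150,120),(17,255,255))>0)
E
python3 - <<'E'
from h import *
np.set_printoptions(precision=1,suppress=True)
for n in("side","top"):
    c=load(n+"0.npz"); m=orange(c).astype(np.uint8)
    k,l,s,ce=cv2.connectedComponentsWithStats(m)
    for i in range(1,k):
        if s[i,4]>15:
            P=cloud(c,l==i); print(n,s[i],ce[i],P.mean(0),P.min(0),P.max(0))
    x0,y0=(226,130) if n=="side" else (222,130)
    cv2.imwrite(f"pics/{n}0z.png",cv2.resize(c["color"][y0:y0+70,x0:x0+70],None,fx=8,fy=8,interpolation=cv2.INTER_NEAREST))
E
```

```text
side [254 143   5  18  66] [255.8 151.7] [575.9  39.3 283.4] [561.5  20.8 261.9] [601.1  66.2 291.1]
side [272 226  19  27 218] [280.6 239.2] [566.3 -88.7  22.7] [ 522.7 -110.4    0.8] [622.  -61.4  30.4]
top [244 154  17  15  98] [252.2 161.4] [577.6  46.  284.2] [559.3  26.2 272.1] [598.5  66.8 289.8]
top [284 171  18  28 194] [292.3 184.7] [567.4 -82.2  23.3] [ 521.6 -108.7   13.8] [614.8 -57.5  30.5]
```

View pics/side0z.png

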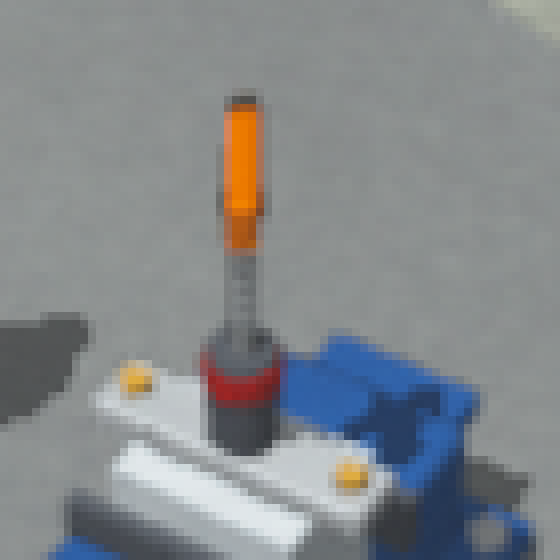

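View pics/top0z.png

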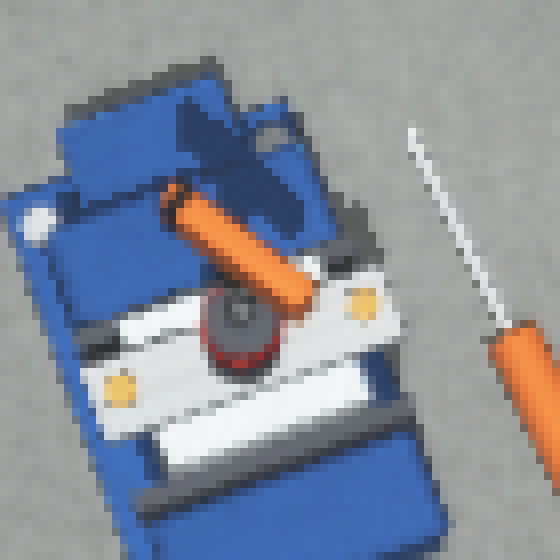

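```bash
python3 - <<'E'
from h import *
np.set_printoptions(precision=1,suppress=True)
s=load("side0.npz");t=load("top0.npz")
S=lambda x,y:ray(s,226+x/8-.5,130+y/8-.5); T=lambda x,y:ray(t,222+x/8-.5,130+y/8-.5)
a=cross(S(243,212),T(306,290));b=cross(S(243,96),T(172,192));g=cross(S(241,344),T(240,310))
print("near",a,"black",b,"guide",g)
d=b[0]-a[0];print(np.linalg.norm(d),np.degrees(np.arctan2(d[1],d[0])),(a[0]+b[0])/2)
# brass screws on bridge
l=cross(S(137,380),T(120,390));r=cross(S(351,475),T(365,303)); e=l[0]-r[0]
print(l,r,np.degrees(np.arctan2(e[1],e[0])),(l[0]+r[0])/2)
for n,c in(("s",s),("t",t)):
    m=np.zeros(c["color"].shape[:2],bool)
    if n=="s": m[138:163,252:261]=1
    else: m[150:172,240:264]=1
    P=cloud(c,m); P=P[P[:,2]>284]
    print(n,len(P),P.mean(0),cv2.minAreaRect(P[:,:2].astype(np.float32)),np.percentile(P[:,2],[5,50,95]))
E
```

```text
near (array([565.5,  26.8, 281.9]), np.float64(0.20338778376336908)) black (array([600.2,  68.6, 288. ]), np.float64(1.7907230763459532)) guide (array([584.3,  49. , 191.3]), np.float64(0.6579047024045842))
54.63941375108522 50.23288822950399 [582.9  47.7 284.9]
(array([569. ,  94.3, 148.2]), np.float64(2.345167797121548)) (array([596.7,   2.1, 149.9]), np.float64(1.2452064457308267)) 106.69048680493306 [582.8  48.2 149.1]
s 56 [580.7  45.9 287.1] ((581.2701416015625, 46.80710983276367), (56.942378997802734, 8.484701156616211), 49.3936653137207) [284.6 286.9 289.5]
t 73 [581.2  49.3 285.9] ((581.0726318359375, 48.805381774902344), (57.19668197631836, 11.494743347167969), 49.30141830444336) [284.4 285.6 288.4]
```

```bash
python3 - <<'E'
from scipy.spatial.transform import Rotation as R
import numpy as np
r=R.from_euler('xyz',[-1.65045314,1.56963953,-2.0512564]).as_matrix();print(r.round(3)); print(np.degrees(np.arctan2(r[1,1],r[0,1])))
E
```

```text
[[-0.001  0.39   0.921]
 [-0.001  0.921 -0.39 ]
 [-1.    -0.001 -0.   ]]
67.03566782773933
```

Request:
jog_arm(series=[0, 0, 0.18, 0.02, -0.03, 0.05, 1, 0, 0, 0.36, 0.05, -0.07, 0.105, 1, 0, 0, 0.54, 0.09, -0.115, 0.105, 1, 0, 0, 0.72, 0.13, -0.16, 0.105, 1, 0, 0, 0.9, 0.17, -0.21, 0.105, 1, 0, 0, 1.08, 0.21, -0.26, 0.105, 1, 0, 0, 1.2, 0.25, -0.31, 0.105, 1, 0, 0, 1.265, 0.29, -0.36, 0.105, 1, 0, 0, 1.265, 0.33, -0.41, 0.105, 1, 0, 0, 1.265, 0.36, -0.45, 0.105, 1, 0, 0, 1.265, 0.368, -0.4585, 0.105, 1, 0, 0, 1.265, 0.368, -0.4585, 0.105, 1, 0, 0, 1.265, 0.368, -0.4585, 0.105, 1, 0, 0, 1.265, 0.368, -0.4585, 0.105, 1], squeeze=60)

```text
clock: 1.85
eef_pos: [582.1, 48.9, 329.7]
eef_rot: [-0.611, 1.57, 0.255]
wrist_force: [-0.2, -0.6, 0.0]
finger_gap: 94.0
```

```bash
python3 - <<'E'
from cell import manip
from h import *
from scipy.spatial.transform import Rotation as R
s=manip.read_state(); r=R.from_euler('xyz',s["eef_rot"]).as_matrix(); print(np.degrees(np.arctan2(r[1,1],r[0,1])),s["joints"].round(3),s["eef_pos"])
for n,x0,y0 in(("side",210,90),("top",210,110)):
    c=manip.camera(n); np.savez(n+"1.npz",**c)
    cv2.imwrite(f"pics/{n}1z.png",cv2.resize(c["color"][y0:y0+100,x0:x0+100],None,fx=5,fy=5,interpolation=cv2.INTER_NEAREST))
E
```

```text
139.59032911321898 [ 0.021  0.325  1.248  0.     1.568 -2.415] [582.11293916  48.91326806 329.73360509]
```

View pics/side1z.png

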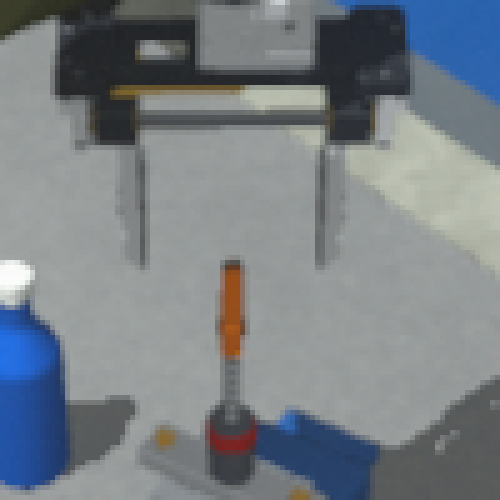

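View pics/top1z.png

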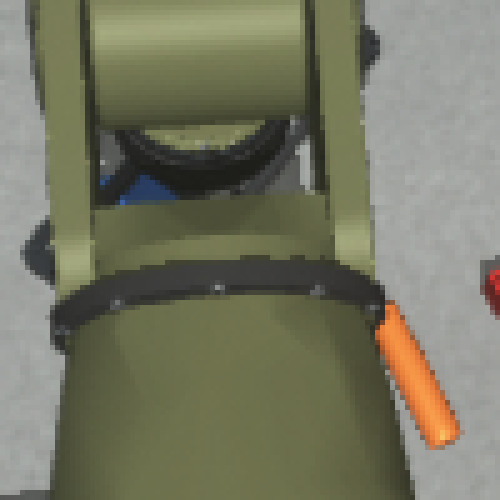

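The jaws straddle the bar: in the side view the tips are at 145 and 320 and the bar is at 232, so they are centred and aligned. I'll descend and pinch.

Request:
jog_arm(series=[0, 0, 0, 0, 0, -0.025, 1, 0, 0, 0, 0, 0, -0.045, 1, 0, 0, 0, 0, 0, -0.051, 1, 0, 0, 0, 0, 0, -0.051, 0, 0, 0, 0, 0, 0, -0.051, -0.4, 0, 0, 0, 0, 0, -0.051, -0.7, 0, 0, 0, 0, 0, -0.051, -0.7, 0, 0, 0, 0, 0, -0.051, -0.7], squeeze=10)

```text
clock: 2.95
eef_pos: [582.6, 47.9, 278.6]
eef_rot: [-1.134, 1.571, -0.269]
wrist_force: [-0.8, -0.2, -0.5]
finger_gap: 47.4
```

Request:
jog_arm(series=[0, 0, 0, 0, 0, 0, -0.7, 0, 0, 0, 0, 0, 0, -0.7, 0, 0, 0, 0, 0, 0, -0.7, 0, 0, 0, 0, 0, 0, -0.7, 0, 0, 0, 0, 0, 0, -0.8, 0, 0, 0, 0, 0, 0, -1, 0, 0, 0, 0, 0, 0, -1, 0, 0, 0, 0, 0, 0, -1], squeeze=10)

```text
clock: 3.95
eef_pos: [582.2, 48.3, 278.4]
eef_rot: [1.779, 1.569, 2.643]
wrist_force: [-5.0, 2.7, 0.3]
finger_gap: 14.8
```

Request:
jog_arm(series=[0, 0, 0, 0, 0, 0, -1, 0, 0, 0, -0.001, 0.001, 0, -1, 0, 0, 0, -0.001, 0.001, 0, -1], squeeze=10)

```text
clock: 4.32
eef_pos: [581.8, 48.6, 278.4]
eef_rot: [-1.541, 1.57, -0.677]
wrist_force: [2.3, -2.1, -1.5]
finger_gap: 15.2
```

```bash
python3 - <<'E'
from cell import manip
s=manip.read_state(); print(s["clock"],s["eef_pos"],s["wrist_force"],s["moment"],s["finger_gap"])
E
```

```text
4.325 [581.77883076  48.62467298 278.44357432] [ 2.26181798 -2.05916285 -1.52360196] [-0.22341068 -0.26625035  0.01211917] 15.248331790815243
```

Request:
jog_arm(series=[0, 0, 0, 0.0004, -0.0004, 0, -1, 0, 0, 0, 0.0004, -0.0004, 0, -1, 0, 0, 0, 0.0004, -0.0004, 0, -1], squeeze=60)

```text
clock: 4.7
eef_pos: [581.9, 48.6, 278.4]
eef_rot: [1.962, 1.571, 2.826]
wrist_force: [-0.5, -0.3, 0.2]
finger_gap: 12.8
```

```bash
python3 - <<'E'
from cell import manip
from h import *
s=manip.read_state(); print(s["clock"],s["eef_pos"],s["wrist_force"],s["moment"],s["finger_gap"])
for n,x0,y0 in(("side",220,110),):
    c=manip.camera(n); np.savez(n+"2.npz",**c)
    cv2.imwrite(f"pics/{n}2z.png",cv2.resize(c["color"][y0:y0+80,x0:x0+80],None,fx=7,fy=7,interpolation=cv2.INTER_NEAREST))
E
```

```text
4.7 [581.92105179  48.55057461 278.44044837] [-0.4503284  -0.30666689  0.22785964] [0.12173512 0.29393647 0.04279661] 12.76982461055143
```

View pics/side2z.png

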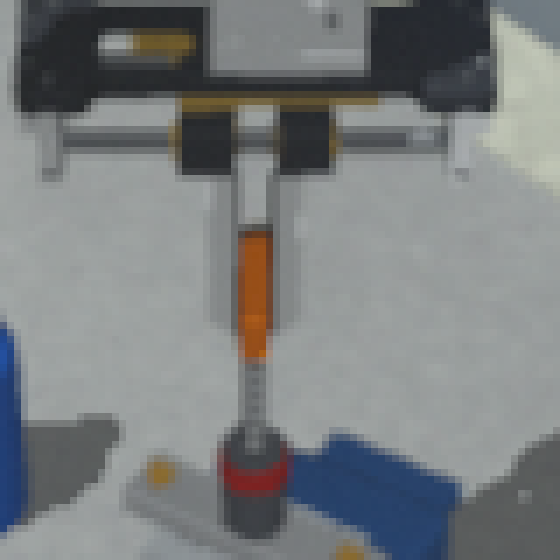

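Gripped: the gap is 12.8 mm and the bar sits between the pads in the side view (about x=256 in the zoom). I'll press down in small steps, watching the force.

Request:
jog_arm(series=[0, 0, 0, 0, 0, -0.003, -1, 0, 0, 0, 0, 0, -0.007, -1, 0, 0, 0, 0, 0, -0.011, -1, 0, 0, 0, 0, 0, -0.013, -1, 0, 0, 0, 0, 0, -0.013, -1], squeeze=60)

```text
clock: 5.38
eef_pos: [582.0, 48.5, 265.2]
eef_rot: [2.079, 1.571, 2.943]
wrist_force: [-1.7, 0.9, 0.4]
finger_gap: 12.7
```

```bash
cat > st.py <<'E'
from cell import manip
s=manip.read_state(); print(s["clock"],s["eef_pos"].round(2),s["wrist_force"].round(2),s["moment"].round(3),round(s["finger_gap"],2))
E
python3 st.py
```

```text
5.375 [581.95  48.52 265.25] [-1.73  0.88  0.44] [ 0.132  0.38  -0.006] 12.66
```

Request:
jog_arm(series=[0, 0, 0, 0, 0, -0.001, -1, 0, 0, 0, 0, 0, -0.002, -1, 0, 0, 0, 0, 0, -0.003, -1, 0, 0, 0, 0, 0, -0.004, -1])

```text
clock: 5.88
eef_pos: [582.0, 48.5, 261.4]
eef_rot: [0.105, 1.571, 0.969]
wrist_force: [-2.7, 0.4, 2.0]
finger_gap: 12.5
```

```bash
python3 st.py; python3 - <<'E'
from cell import manip
from h import *
c=manip.camera("side"); cv2.imwrite(f"pics/side3z.png",cv2.resize(c["color"][110:190,220:300],None,fx=7,fy=7,interpolation=cv2.INTER_NEAREST))
E
```

```text
5.875 [581.97  48.53 261.41] [-2.73  0.4   1.96] [0.218 0.528 0.062] 12.52
```

View pics/side3z.png

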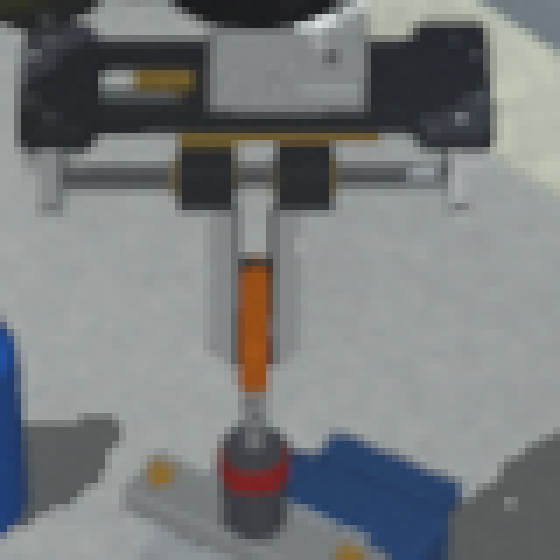

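The handle moves down with the gripper: its underside went from row 360 to 390 in the zoom. I'll continue.

Request:
jog_arm(series=[0, 0, 0, 0, 0, -0.001, -1, 0, 0, 0, 0, 0, -0.002, -1, 0, 0, 0, 0, 0, -0.003, -1, 0, 0, 0, 0, 0, -0.004, -1])

```text
clock: 6.42
eef_pos: [582.0, 48.5, 257.4]
eef_rot: [-0.722, 1.571, 0.142]
wrist_force: [-1.1, 0.5, 1.6]
finger_gap: 12.9
```

Request:
jog_arm(series=[0, 0, 0, 0, 0, -0.001, -1, 0, 0, 0, 0, 0, -0.002, -1, 0, 0, 0, 0, 0, -0.003, -1, 0, 0, 0, 0, 0, -0.004, -1])

```text
clock: 6.92
eef_pos: [582.0, 48.5, 253.4]
eef_rot: [-2.592, 1.571, -1.728]
wrist_force: [-1.9, 0.1, 0.6]
finger_gap: 12.7
```

Request:
jog_arm(series=[0, 0, 0, 0, 0, -0.001, -1, 0, 0, 0, 0, 0, -0.002, -1, 0, 0, 0, 0, 0, -0.003, -1, 0, 0, 0, 0, 0, -0.004, -1])

```text
clock: 7.42
eef_pos: [582.0, 48.5, 249.4]
eef_rot: [-3.125, 1.571, -2.261]
wrist_force: [-2.6, 0.9, 1.6]
finger_gap: 12.7
```

Request:
jog_arm(series=[0, 0, 0, 0, 0, -0.001, -1, 0, 0, 0, 0, 0, -0.002, -1, 0, 0, 0, 0, 0, -0.003, -1, 0, 0, 0, 0, 0, -0.004, -1])

```text
clock: 7.92
eef_pos: [582.0, 48.5, 245.4]
eef_rot: [0.132, 1.571, 0.996]
wrist_force: [-1.9, 0.9, 0.6]
finger_gap: 13.0
```

Request:
jog_arm(series=[0, 0, 0, 0, 0, -0.001, -1, 0, 0, 0, 0, 0, -0.002, -1, 0, 0, 0, 0, 0, -0.003, -1, 0, 0, 0, 0, 0, -0.004, -1])

```text
clock: 8.43
eef_pos: [582.0, 48.5, 241.7]
eef_rot: [-0.819, 1.57, 0.045]
wrist_force: [-2.5, -0.4, 5.6]
finger_gap: 12.6
```

Contact. I'll settle and average the force.

```bash
cat > av.py <<'E'
from cell import manip
import numpy as np
F=[];P=[];M=[]
for i in range(6):
    manip.camera("side"); s=manip.read_state(); F.append(s["wrist_force"]);P.append(s["eef_pos"]);M.append(s["moment"])
print(s["clock"],np.mean(F,0).round(2),np.std(F,0).round(2),np.mean(P,0).round(2),np.mean(M,0).round(3),s["joints"].round(3),s["finger_gap"])
E
python3 av.py
```

```text
8.725 [-3.5   0.55  5.03] [0.31 0.39 0.45] [582.04  48.5  241.72] [0.226 0.758 0.006] [ 0.02   0.364  1.396 -0.     1.381 -2.415] 12.805135454990477
```

Request:
jog_arm(series=[0, 0, 0, 0, 0, -0.0006, -1, 0, 0, 0, 0, 0, -0.0013, -1, 0, 0, 0, 0, 0, -0.0013, -1])

```text
clock: 9.1
eef_pos: [582.1, 48.5, 240.7]
eef_rot: [-0.853, 1.57, 0.011]
wrist_force: [-4.1, 1.4, 7.7]
finger_gap: 12.3
```

```bash
python3 av.py
```

```text
9.4 [-4.09  0.34  7.02] [0.36 0.44 0.33] [582.06  48.51 240.7 ] [0.25  0.89  0.006] [ 0.02   0.364  1.398  0.     1.379 -2.415] 12.7216872384414
```

Force rises at 2 N/mm, which matches the foot on the bottom. I'll turn clockwise in stages.

Request:
jog_arm(series=[0, 0, -0.08, 0, 0, 0, -1, 0, 0, -0.16, 0, 0, 0, -1, 0, 0, -0.24, 0, 0, 0, -1, 0, 0, -0.32, 0, 0, 0, -1, 0, 0, -0.4, 0, 0, 0, -1, 0, 0, -0.4, 0, 0, 0, -1])

```text
clock: 10.15
eef_pos: [581.9, 48.8, 240.7]
eef_rot: [0.503, 1.57, 0.966]
wrist_force: [-5.4, 2.8, 7.1]
finger_gap: 12.5
```

```bash
python3 av.py
```

```text
10.45 [-5.75  2.05  7.35] [0.39 0.26 0.31] [581.89  48.76 240.69] [ 0.529  1.15  -0.04 ] [ 0.021  0.364  1.398  0.     1.379 -2.015] 12.71009010621368
```

Request:
jog_arm(series=[0, 0, -0.08, -0.0005, 0.0002, 0, -1, 0, 0, -0.16, -0.0005, 0.0002, 0, -1, 0, 0, -0.24, -0.0005, 0.0002, 0, -1, 0, 0, -0.32, -0.0005, 0.0002, 0, -1, 0, 0, -0.4, -0.0005, 0.0002, 0, -1, 0, 0, -0.4, -0.0005, 0.0002, 0, -1])

```text
clock: 11.2
eef_pos: [581.7, 49.1, 240.8]
eef_rot: [0.44, 1.569, 0.503]
wrist_force: [-3.1, 6.1, 6.5]
finger_gap: 12.4
```

```bash
python3 av.py
```

```text
11.5 [-3.52  5.82  6.81] [0.65 0.26 0.41] [581.67  49.11 240.8 ] [1.181 0.83  0.075] [ 2.100e-02  3.630e-01  1.399e+00  1.000e-03  1.378e+00 -1.614e+00] 12.74769280305017
```

Request:
jog_arm(series=[0, 0, -0.08, -0.0003, 0.0006, 0, -1, 0, 0, -0.16, -0.0003, 0.0006, 0, -1, 0, 0, -0.24, -0.0003, 0.0006, 0, -1, 0, 0, -0.32, -0.0003, 0.0006, 0, -1, 0, 0, -0.32, -0.0003, 0.0006, 0, -1])

```text
clock: 12.12
eef_pos: [581.6, 49.5, 240.9]
eef_rot: [0.431, 1.569, 0.174]
wrist_force: [-2.6, 5.7, 7.2]
finger_gap: 12.8
```

```bash
python3 av.py
```

```text
12.425 [-1.38  0.82  7.02] [0.79 2.12 1.21] [581.63  49.47 240.93] [0.216 0.249 0.012] [ 0.022  0.363  1.399  0.     1.377 -1.293] 12.809306977111271
```

```bash
python3 av.py; python3 - <<'E'
from cell import manip
from h import *
c=manip.camera("side"); cv2.imwrite(f"pics/side4z.png",cv2.resize(c["color"][110:190,220:300],None,fx=7,fy=7,interpolation=cv2.INTER_NEAREST))
for i in range(3):
    manip.camera("side");s=manip.read_state(); print(s["clock"],s["wrist_force"].round(2),s["moment"].round(3),s["effort"].round(2))
E
```

```text
12.725 [-1.66  1.72  7.26] [0.6  2.71 0.32] [581.62  49.48 240.93] [0.339 0.311 0.011] [ 0.022  0.363  1.399  0.     1.377 -1.293] 12.761372747751349
12.825 [-1.6   4.22  5.58] [0.806 0.271 0.065] [-1.100e+00 -5.323e+01 -3.348e+01 -3.600e-01 -2.700e-01  2.000e-02]
12.875 [-0.64  4.97  6.55] [1.003 0.451 0.018] [-1.020e+00 -5.326e+01 -3.341e+01 -4.700e-01 -2.900e-01  2.000e-02]
12.925 [-2.22  4.8   7.48] [0.887 0.535 0.058] [-1.060e+00 -5.328e+01 -3.338e+01 -6.100e-01 -3.300e-01  2.000e-02]
```

View pics/side4z.png

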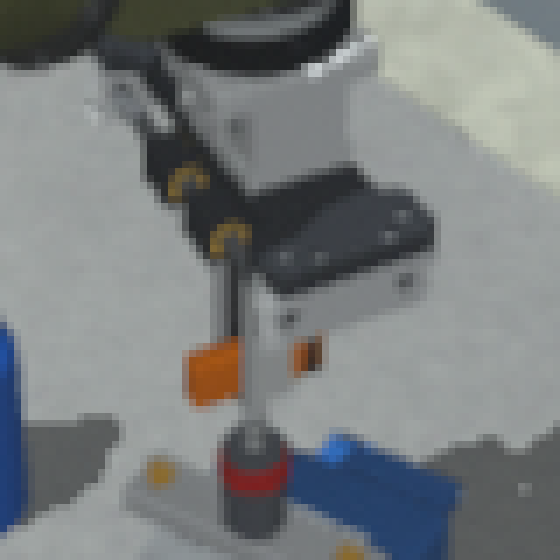

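The handle has turned with the jaws: its orange end is now at (215,370) and its black end at (313,355) in the zoom. I'll go on to the stop in small steps.

Request:
jog_arm(series=[0, 0, -0.05, 0, 0.0003, 0, -1, 0, 0, -0.1, 0, 0.0003, 0, -1])

```text
clock: 13.18
eef_pos: [581.7, 49.6, 240.9]
eef_rot: [0.318, 1.569, -0.039]
wrist_force: [-0.9, 2.2, 7.2]
finger_gap: 12.3
```

```bash
python3 av.py; python3 -c "
from cell import manip;s=manip.read_state();print(s['effort'].round(3))"
```

```text
13.475 [-2.16  2.19  7.35] [0.52 2.51 0.7 ] [581.65  49.63 240.94] [0.431 0.384 0.001] [ 0.022  0.363  1.399  0.     1.377 -1.193] 12.89070912960258
[-6.8900e-01 -5.3241e+01 -3.3409e+01 -3.3000e-01 -3.6400e-01  6.0000e-03]
```

Request:
jog_arm(series=[0, 0, -0.05, 0, 0, 0, -1, 0, 0, -0.1, 0, 0, 0, -1])

```text
clock: 13.72
eef_pos: [581.7, 49.7, 240.9]
eef_rot: [0.506, 1.569, 0.049]
wrist_force: [-1.6, 3.0, 6.4]
finger_gap: 12.8
```

```bash
python3 av.py; python3 -c "
from cell import manip;s=manip.read_state();print(s['effort'].round(3))"
```

```text
14.025 [-1.14  0.37  7.19] [0.29 1.79 0.17] [581.67  49.69 240.9 ] [-0.036  0.246  0.228] [ 0.022  0.363  1.399 -0.     1.377 -1.093] 12.743393828313389
[ -0.992 -53.589 -33.468  -0.291  -0.212   0.215]
```

Torque is now rising (0.22 N m). A little more will confirm the stop.

Request:
jog_arm(series=[0, 0, -0.03, 0, 0, 0, -1, 0, 0, -0.05, 0, 0, 0, -1])

```text
clock: 14.28
eef_pos: [581.7, 49.7, 240.9]
eef_rot: [0.535, 1.569, 0.029]
wrist_force: [0.0, -1.5, 7.1]
finger_gap: 13.0
```

```bash
python3 av.py; python3 -c "
from cell import manip;s=manip.read_state();print(s['effort'].round(3))"
```

```text
14.575 [-0.1   0.6   6.18] [0.7  0.88 0.21] [581.7   49.7  240.89] [0.282 0.032 0.58 ] [ 0.022  0.363  1.399  0.     1.377 -1.043] 13.151689102479137
[ -1.172 -53.549 -33.451  -0.092  -0.092   0.555]
```

Torque jumped to 0.58 N m for 0.05 rad, so this is the stop. I'll take the twist off.

Request:
jog_arm(series=[0, 0, 0.04, 0, 0, 0, -1, 0, 0, 0.075, 0, 0, 0, -1, 0, 0, 0.075, 0, 0, 0, -1])

```text
clock: 14.95
eef_pos: [581.7, 49.7, 240.9]
eef_rot: [0.456, 1.569, 0.026]
wrist_force: [-0.9, -2.0, 6.4]
finger_gap: 12.8
```

```bash
python3 av.py; python3 -c "
from cell import manip;s=manip.read_state();print(s['effort'].round(3))"
```

```text
15.25 [-0.47  0.25  6.2 ] [0.48 1.41 0.26] [581.67  49.65 240.88] [0.083 0.014 0.145] [ 0.022  0.363  1.399  0.     1.377 -1.118] 12.69933072476807
[ -1.021 -53.512 -33.564  -0.177  -0.165   0.134]
```

Request:
jog_arm(series=[0, 0, 0.02, 0, 0, 0, -1, 0, 0, 0.02, 0, 0, 0, -1, 0, 0, 0.02, 0, 0, 0, -0.5, 0, 0, 0.02, 0, 0, 0, -0.2, 0, 0, 0.02, 0, 0, 0, -0.2, 0, 0, 0.02, 0, 0, 0, -0.2, 0, 0, 0.02, 0, 0, 0, -0.2, 0, 0, 0.02, 0, 0, 0, -0.2])

```text
clock: 16.25
eef_pos: [581.2, 49.6, 240.1]
eef_rot: [-0.55, 1.571, -0.961]
wrist_force: [-0.4, -0.2, -0.3]
finger_gap: 37.4
```

```bash
python3 av.py; python3 - <<'E'
from cell import manip
from h import *
c=manip.camera("side"); np.savez("side5.npz",**c); cv2.imwrite(f"pics/side5z.png",cv2.resize(c["color"][110:190,220:300],None,fx=7,fy=7,interpolation=cv2.INTER_NEAREST))
E
```

```text
16.55 [-0.1  -0.01  0.11] [0.39 0.49 0.49] [581.18  49.6  240.15] [ 0.014 -0.014 -0.007] [ 0.022  0.363  1.4    0.     1.378 -1.138] 37.216636759177845
```

View pics/side5z.png

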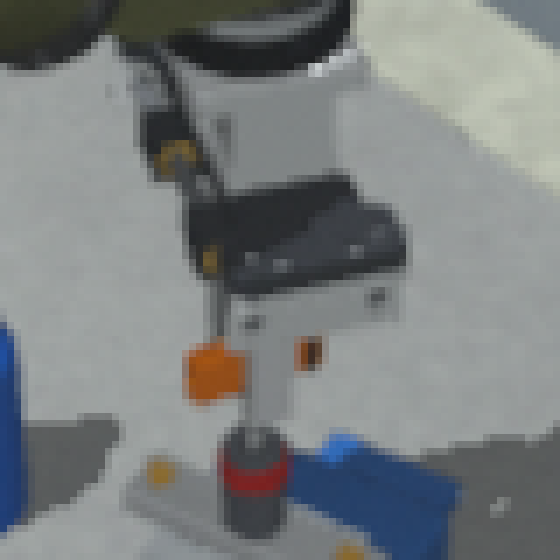

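Released. The handle stayed down and turned, with its orange end at about (215,372). I'll retreat upward.

Request:
jog_arm(series=[0, 0, 0, 0, 0, 0.015, -0.2, 0, 0, 0, 0, 0, 0.04, -0.2, 0, 0, 0, 0, 0, 0.08, -0.2, 0, 0, 0, 0, 0, 0.13, -0.2, 0, 0, 0, -0.05, 0, 0.15, -0.2, 0, 0, 0, -0.1, 0.0, 0.15, -0.2, 0, 0, 0, -0.15, 0.02, 0.15, -0.2, 0, 0, 0, -0.19, 0.05, 0.15, -0.2, 0, 0, 0, -0.2, 0.1, 0.15, -0.2, 0, 0, 0, -0.2, 0.15, 0.15, -0.2, 0, 0, 0, -0.2, 0.2, 0.15, -0.2, 0, 0, 0, -0.2, 0.25, 0.15, -0.2, 0, 0, 0, -0.2, 0.25, 0.15, -0.2, 0, 0, 0, -0.2, 0.25, 0.15, -0.2])

```text
clock: 18.35
eef_pos: [381.1, 299.2, 390.8]
eef_rot: [0.74, 1.57, 0.329]
wrist_force: [-0.4, -0.7, -0.5]
finger_gap: 37.4
```

```bash
python3 - <<'E'
from cell import manip
from h import *
np.set_printoptions(precision=1,suppress=True)
print(manip.read_state()["clock"])
for n in("side","top"):
    c=manip.camera(n); np.savez(n+"6.npz",**c); m=orange(c).astype(np.uint8)
    k,l,s,ce=cv2.connectedComponentsWithStats(m)
    for i in range(1,k):
        if s[i,4]>15:
            P=cloud(c,l==i); print(n,s[i],ce[i],P.mean(0),np.percentile(P[:,2],[50,95]),cv2.minAreaRect(P[:,:2].astype(np.float32)))
    x0,y0=(216,120) if n=="side" else (212,120)
    cv2.imwrite(f"pics/{n}6z.png",cv2.resize(c["color"][y0:y0+80,x0:x0+80],None,fx=7,fy=7,interpolation=cv2.INTER_NEAREST))
E
```

```text
18.35
side [246 155  18  13 134] [254.4 160.8] [576.4  46.2 244.1] [245.9 253.2] ((578.5786743164062, 47.378353118896484), (13.778061866760254, 53.347068786621094), 75.10032653808594)
side [272 226  19  27 218] [280.6 239.2] [566.  -88.8  22.8] [23.9 29.5] ((572.2703247070312, -84.86679077148438), (103.71142578125, 21.5410099029541), 24.036521911621094)
top [248 156   7  20  81] [251.1 165.8] [576.   49.4 249. ] [249.4 252.5] ((577.2013549804688, 49.30817413330078), (11.0775785446167, 51.48847961425781), 74.59636688232422)
top [284 171  18  28 191] [292.3 184.6] [567.7 -82.   23.6] [23.6 28.2] ((568.7468872070312, -82.22417449951172), (98.1386489868164, 22.008563995361328), 22.740270614624023)
```

View pics/side6z.png

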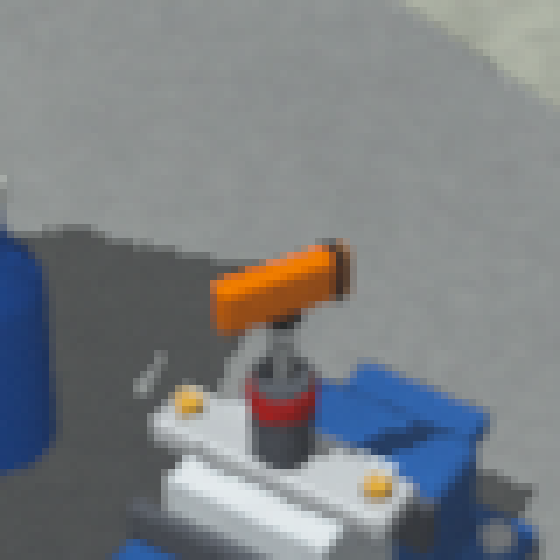

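View pics/top6z.png

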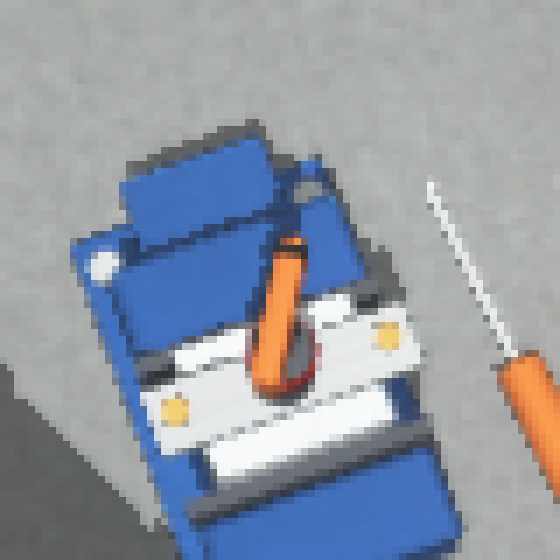

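The probe is locked down. The bar angle reads about -15°, while I expected about -23°, so I'll measure it more carefully.

```bash
python3 - <<'E'
from h import *
np.set_printoptions(precision=1,suppress=True)
s=load("side6.npz");t=load("top6.npz")
S=lambda x,y:ray(s,216+x/7-.5,120+y/7-.5); T=lambda x,y:ray(t,212+x/7-.5,120+y/7-.5)
# black end top centre / orange end top centre
b=cross(S(341,242),T(292,240));a=cross(S(216,286),T(267,385)); d=b[0]-a[0]
print(a,b,np.linalg.norm(d),np.degrees(np.arctan2(d[1],d[0])))
for z in(249,251):
    A=onz(t,212+267/7-.5,120+383/7-.5,z);B=onz(t,212+292/7-.5,120+240/7-.5,z);d=B-A;print(z,A,B,np.degrees(np.arctan2(d[1],d[0])),np.linalg.norm(d))
for n,c in(("s",s),("t",t)):
    m=np.zeros(c["color"].shape[:2],bool)
    if n=="s": m[150:170,240:270]=1
    else: m[148:180,242:262]=1
    P=cloud(c,m); P=P[(P[:,2]>230)]
    for zz in(240,246,248):
        Q=P[P[:,2]>zz];r=cv2.fitLine(Q[:,:2].astype(np.float32),cv2.DIST_L2,0,.01,.01).ravel();print(n,zz,len(Q),np.degrees(np.arctan2(r[1],r[0])),cv2.minAreaRect(Q[:,:2].astype(np.float32)))
E
```

```text
(array([551.6,  53.9, 254.7]), np.float64(2.873991892637502)) (array([608.7,  41.7, 253.8]), np.float64(1.740024464549899)) 58.4315361090582 -12.031958839528235
249 [552.5  54.6 249. ] [609.4  42.1 249. ] -12.351986049740454 58.245772138196536
251 [552.   54.6 251. ] [608.8  42.1 251. ] -12.351986049740484 58.12797286747662
s 240 112 -14.02442 ((582.6487426757812, 48.52573776245117), (16.96927261352539, 60.95934295654297), 76.42649841308594)
s 246 84 -13.782309 ((583.2647705078125, 48.37701416015625), (16.96927261352539, 59.69194030761719), 76.42649841308594)
s 248 74 -13.528608 ((583.2647705078125, 48.37701416015625), (16.96927261352539, 59.69194030761719), 76.42649841308594)
t 240 97 -13.946052 ((580.90625, 48.96238708496094), (12.004900932312012, 58.93675231933594), 75.73011016845703)
t 246 91 -13.728022 ((580.9373168945312, 49.073368072509766), (11.78418254852295, 58.905155181884766), 76.11009216308594)
t 248 78 -13.486177 ((580.23828125, 49.11646270751953), (11.235547065734863, 57.606109619140625), 75.30789184570312)
```

The bar sits about 10° short of the jaws' last angle, so the pads slipped on it, most likely at the stop. I have time to check by feel: regrip at the bar's true angle and turn gently.

Request:
jog_arm(series=[0, 0, 0.05, 0.01, -0.05, 0, -0.2, 0, 0, 0.1, 0.05, -0.1, -0.01, -0.2, 0, 0, 0.15, 0.09, -0.14, -0.03, -0.2, 0, 0, 0.175, 0.13, -0.18, -0.04, -0.2, 0, 0, 0.175, 0.17, -0.22, -0.06, -0.2, 0, 0, 0.175, 0.201, -0.25, -0.07, -0.2, 0, 0, 0.175, 0.201, -0.25, -0.09, -0.2, 0, 0, 0.175, 0.201, -0.25, -0.09, -0.2])

```text
clock: 19.45
eef_pos: [581.7, 48.4, 299.3]
eef_rot: [-2.877, 1.569, -3.114]
wrist_force: [-0.3, 0.4, 1.3]
finger_gap: 37.7
```

```bash
python3 - <<'E'
from cell import manip
from h import *
from scipy.spatial.transform import Rotation as R
c=manip.camera("side"); cv2.imwrite(f"pics/side7z.png",cv2.resize(c["color"][100:180,216:296],None,fx=7,fy=7,interpolation=cv2.INTER_NEAREST))
s=manip.read_state(); r=R.from_euler('xyz',s["eef_rot"]).as_matrix(); print(s["clock"],np.degrees(np.arctan2(r[1,1],r[0,1]))-90,s["eef_pos"])
E
```

```text
19.5 -13.56719954176451 [581.87385122  48.92016119 300.67412382]
```

View pics/side7z.png

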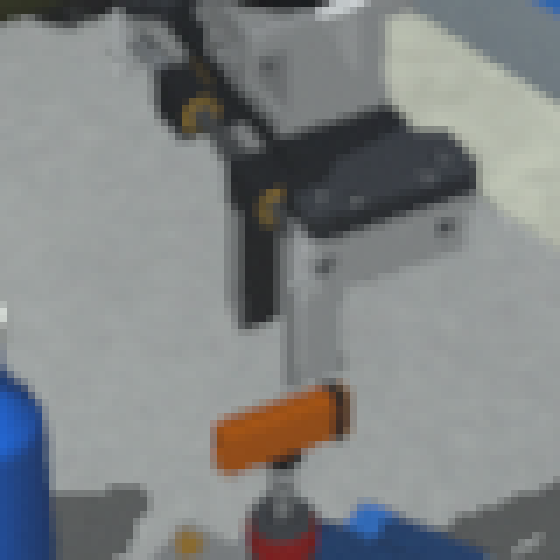

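The fingers line up parallel to the bar, straddling it. I'll descend and close.

Request:
jog_arm(series=[0, 0, 0, 0, 0, -0.03, -0.2, 0, 0, 0, 0, 0, -0.052, -0.2, 0, 0, 0, 0, 0, -0.059, -0.2, 0, 0, 0, 0, 0, -0.059, -0.2, 0, 0, 0, 0, 0, -0.059, -0.5, 0, 0, 0, 0, 0, -0.059, -0.6, 0, 0, 0, 0, 0, -0.059, -0.7, 0, 0, 0, 0, 0, -0.059, -0.8, 0, 0, 0, 0, 0, -0.059, -1, 0, 0, 0, 0, 0, -0.059, -1, 0, 0, 0, 0, 0, -0.059, -1], squeeze=60)

```text
clock: 20.88
eef_pos: [582.3, 49.5, 241.5]
eef_rot: [-0.154, 1.57, -0.39]
wrist_force: [-1.8, -3.2, 6.5]
finger_gap: 13.5
```

```bash
python3 av.py
```

```text
21.175 [-1.34 -2.44  5.83] [0.53 1.06 0.32] [582.28  49.48 241.51] [-0.431  0.234 -0.015] [ 0.022  0.365  1.395 -0.     1.381 -1.313] 12.767237609692858
```

Request:
jog_arm(series=[0, 0, -0.03, 0, 0, 0, -1, 0, 0, -0.06, 0, 0, 0, -1])

```text
clock: 21.42
eef_pos: [582.3, 49.6, 241.5]
eef_rot: [0.255, 1.57, -0.042]
wrist_force: [-0.6, -2.1, 5.9]
finger_gap: 13.0
```

```bash
python3 av.py
```

```text
21.725 [-1.89 -1.42  5.37] [0.45 0.79 0.33] [582.25  49.59 241.5 ] [-0.336  0.285  0.034] [ 0.022  0.365  1.395 -0.     1.381 -1.253] 13.030752869893899
```

Request:
jog_arm(series=[0, 0, -0.03, 0, 0, 0, -1, 0, 0, -0.06, 0, 0, 0, -1])

```text
clock: 21.98
eef_pos: [582.3, 49.5, 241.3]
eef_rot: [-0.005, 1.57, -0.363]
wrist_force: [-0.8, -4.9, 4.5]
finger_gap: 12.9
```

```bash
python3 av.py
```

```text
22.275 [-0.05 -1.61  3.51] [0.57 2.4  0.47] [582.25  49.54 241.2 ] [-0.32   0.029 -0.027] [ 0.022  0.365  1.396 -0.     1.381 -1.193] 13.173624101968501
```

Request:
jog_arm(series=[0, 0, -0.03, 0, 0, 0, -1, 0, 0, -0.06, 0, 0, 0, -1])

```text
clock: 22.52
eef_pos: [582.2, 49.6, 241.1]
eef_rot: [-0.436, 1.571, -0.854]
wrist_force: [0.1, -4.3, 4.8]
finger_gap: 13.2
```

```bash
python3 av.py;  python3 - <<'E'
from cell import manip
from h import *
c=manip.camera("side"); cv2.imwrite(f"pics/side8z.png",cv2.resize(c["color"][110:190,220:300],None,fx=7,fy=7,interpolation=cv2.INTER_NEAREST))
E
```

```text
22.825 [ 1.37 -5.48  4.35] [0.3  0.3  0.68] [582.23  49.58 241.16] [-1.089 -0.263  0.086] [ 0.022  0.365  1.396 -0.     1.381 -1.133] 12.858863413324476
```

View pics/side8z.png

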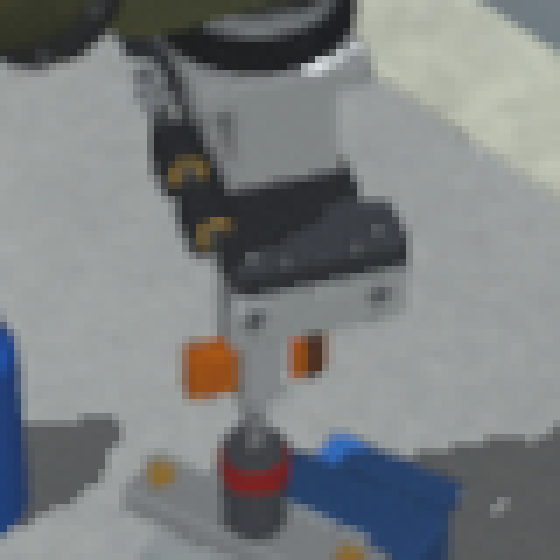

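The bar is turning further this time: its black end is lower and the span is wider than after the first release. I'll carry on to the stop.

Request:
jog_arm(series=[0, 0, -0.04, 0.0002, -0.0003, 0, -1, 0, 0, -0.08, 0.0002, -0.0003, 0, -1])

```text
clock: 23.12
eef_pos: [582.3, 49.5, 241.1]
eef_rot: [2.831, 1.57, 2.334]
wrist_force: [-0.6, 1.7, 3.1]
finger_gap: 13.0
```

```bash
python3 av.py;  python3 - <<'E'
from cell import manip
from h import *
c=manip.camera("side"); cv2.imwrite(f"pics/side9z.png",cv2.resize(c["color"][110:190,220:300],None,fx=7,fy=7,interpolation=cv2.INTER_NEAREST))
E
```

```text
23.425 [-1.01  1.61  4.57] [0.7  0.49 0.53] [582.29  49.5  241.11] [0.288 0.303 0.37 ] [ 0.022  0.365  1.395  0.     1.381 -1.054] 13.185290125076788
```

View pics/side9z.png

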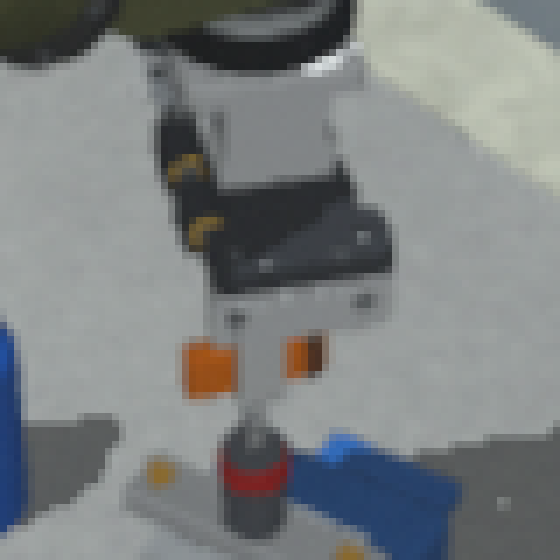

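```bash
python3 - <<'E'
from h import *
np.set_printoptions(precision=1,suppress=True)
s=load("side6.npz");Ti=np.linalg.inv(s["pose"])
def pr(p):
    q=Ti[:3,:3]@p+Ti[:3,3]; return np.array([q[0]/q[2]*s["fx"]+s["cx"],q[1]/q[2]*s["fy"]+s["cy"]])
for a in(-10,-14,-18,-22,-26,-30):
    r=np.radians(a);u=np.array([np.cos(r),np.sin(r),0]);v=np.array([-u[1],u[0],0]);c=np.array([582.,48.7,239])
    Q=[pr(c+30*i*u+6*j*v-np.array([0,0,12])) for i in(-1,1) for j in(-1,1)]
    L=np.array(Q); print(a,"near end bottom y",L[:2,1].max(),"left x",L[:2,0].min(),"black bottom y",L[2:,1].max(),"right x",L[2:,0].max())
for f,x0,y0 in(("side4z",220,110),("side5z",220,110),("side8z",220,110),("side9z",220,110),("side6z",216,120)):
    im=cv2.imread(f"pics/{f}.png")[3::7,3::7]; h=cv2.cvtColor(im,cv2.COLOR_BGR2HSV); m=cv2.inRange(h,(4,150,70),(17,255,255))>0
    m[:25 if f!="side6z" else 20]=0; m[45:]=0
    y,x=np.nonzero(m); x=x+x0;y=y+y0; n=x<254;k=x>258; print(f,"near",x[n].min(),x[n].max(),y[n].min(),y[n].max(),"black",x[k].min() if k.any() else 0,x[k].max() if k.any() else 0,y[k].min() if k.any() else 0,y[k].max() if k.any() else 0)
E
```

```text
-10 near end bottom y 168.80314646072296 left x 245.19084672534797 black bottom y 161.5718225816221 right x 265.1818445682925
-14 near end bottom y 168.41004879751873 left x 244.9799939351838 black bottom y 162.04612790312234 right x 265.41341330912076
-18 near end bottom y 167.99571872376336 left x 244.81977000602336 black bottom y 162.53071524286264 right x 265.5961031540485
-22 near end bottom y 167.56229326768585 left x 244.7107878290428 black bottom y 163.02328131147885 right x 265.728864067462
-26 near end bottom y 167.1119949385027 left x 244.65340217419694 black bottom y 163.52146841979055 right x 265.8108786221012
-30 near end bottom y 166.64711873611446 left x 244.64771145200086 black bottom y 164.02287505948783 right x 265.84156922930543Traceback (most recent call last):
  File "<stdin>", line 13, in <module>
    return umr_minimum(a, axis, None, out, keepdims, initial, where)
ValueError: zero-size array to reduction operation minimum which has no identity
```

Request:
jog_arm(series=[0, 0, -0.02, 0, 0, 0, -1, 0, 0, -0.02, 0, 0, 0, -1])

```text
clock: 23.72
eef_pos: [582.3, 49.4, 241.1]
eef_rot: [2.878, 1.571, 2.362]
wrist_force: [-0.4, -3.3, 5.2]
finger_gap: 13.2
```

```bash
python3 av.py
```

```text
24.025 [-0.16 -1.25  3.72] [0.6  1.01 0.51] [582.35  49.41 241.13] [-0.165  0.044  0.557] [ 0.022  0.365  1.395  0.     1.381 -1.033] 13.368339259780932
```

Request:
jog_arm(series=[0, 0, 0.03, 0, 0, 0, -1, 0, 0, 0.06, 0, 0, 0, -1, 0, 0, 0.06, 0, 0, 0, -1])

```text
clock: 24.4
eef_pos: [582.3, 49.3, 241.1]
eef_rot: [2.943, 1.571, 2.488]
wrist_force: [-1.3, -1.4, 5.0]
finger_gap: 13.4
```

```bash
python3 av.py;  python3 - <<'E'
from cell import manip
from h import *
c=manip.camera("side"); cv2.imwrite(f"pics/side10z.png",cv2.resize(c["color"][110:190,220:300],None,fx=7,fy=7,interpolation=cv2.INTER_NEAREST))
E
```

```text
24.7 [-1.1   0.06  3.4 ] [0.69 1.15 0.79] [582.35  49.34 241.12] [0.105 0.109 0.238] [ 0.022  0.365  1.395  0.     1.381 -1.093] 13.200281434371412
```

View pics/side10z.png

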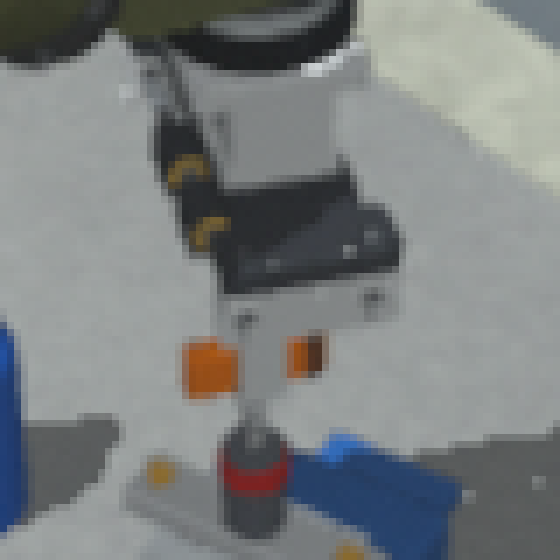

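Request:
jog_arm(series=[0, 0, 0.025, 0, 0, 0, -1, 0, 0, 0.025, 0, 0, 0, -1], squeeze=30)

```text
clock: 25.0
eef_pos: [582.9, 49.0, 241.4]
eef_rot: [0.263, 1.569, -0.168]
wrist_force: [6.5, -4.2, 3.9]
finger_gap: 14.2
```

```bash
python3 av.py
```

```text
25.3 [5.22 0.38 4.  ] [0.72 2.48 0.7 ] [582.91  49.04 241.43] [ 0.015 -1.065 -0.036] [ 0.021  0.365  1.395 -0.     1.38  -1.118] 14.215396208486384
```

Request:
jog_arm(series=[0, 0, 0, 0, 0, 0, -0.65, 0, 0, 0, 0, 0, 0, -0.55, 0, 0, 0, 0, 0, 0, -0.45, 0, 0, 0, 0, 0, 0, -0.3, 0, 0, 0, 0, 0, 0, -0.2, 0, 0, 0, 0, 0, 0, -0.2])

```text
clock: 26.05
eef_pos: [582.4, 49.3, 241.1]
eef_rot: [-2.423, 1.571, -2.854]
wrist_force: [-1.0, -0.7, -0.0]
finger_gap: 37.4
```

```bash
python3 st.py;  python3 - <<'E'
from cell import manip
from h import *
c=manip.camera("side"); cv2.imwrite(f"pics/side11z.png",cv2.resize(c["color"][110:190,220:300],None,fx=7,fy=7,interpolation=cv2.INTER_NEAREST))
E
```

```text
26.05 [582.36  49.33 241.12] [-0.96 -0.68 -0.  ] [-0.022  0.019 -0.05 ] 37.42
```

View pics/side11z.png

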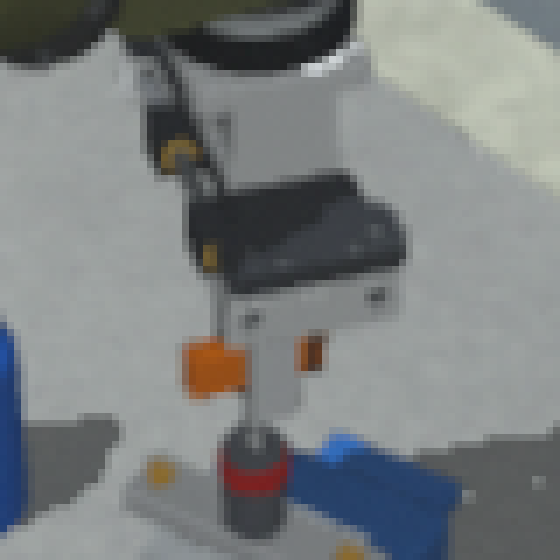

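Request:
jog_arm(series=[0, 0, 0, 0, 0, 0.015, -0.2, 0, 0, 0, 0, 0, 0.04, -0.2, 0, 0, 0, 0, 0, 0.08, -0.2, 0, 0, 0, 0, 0, 0.13, -0.2, 0, 0, 0, -0.05, 0, 0.15, -0.2, 0, 0, 0, -0.1, 0.0, 0.15, -0.2, 0, 0, 0, -0.15, 0.02, 0.15, -0.2, 0, 0, 0, -0.19, 0.05, 0.15, -0.2, 0, 0, 0, -0.2, 0.1, 0.15, -0.2, 0, 0, 0, -0.2, 0.15, 0.15, -0.2, 0, 0, 0, -0.2, 0.2, 0.15, -0.2, 0, 0, 0, -0.2, 0.25, 0.15, -0.2, 0, 0, 0, -0.2, 0.25, 0.15, -0.2])

```text
clock: 27.72
eef_pos: [381.8, 301.4, 391.4]
eef_rot: [-2.487, 1.57, -2.914]
wrist_force: [0.6, -0.7, -0.8]
finger_gap: 37.2
```

```bash
python3 - <<'E'
from cell import manip
from h import *
np.set_printoptions(precision=1,suppress=True)
print(manip.read_state()["clock"])
for n in("side","top"):
    c=manip.camera(n); np.savez(n+"12.npz",**c)
    for f in("6","12"):
        c=load(n+f+".npz");m=np.zeros(c["color"].shape[:2],bool)
        if n=="side": m[150:170,240:270]=1
        else: m[148:180,242:262]=1
        P=cloud(c,m); P=P[(P[:,2]>230)]
        for zz in(240,246):
            Q=P[P[:,2]>zz];r=cv2.fitLine(Q[:,:2].astype(np.float32),cv2.DIST_L2,0,.01,.01).ravel();print(n,f,zz,len(Q),np.degrees(np.arctan2(r[1],r[0])),np.percentile(Q[:,2],[50,80,95]),cv2.minAreaRect(Q[:,:2].astype(np.float32)))
    c=load(n+"12.npz")
    x0,y0=(216,120) if n=="side" else (212,120)
    cv2.imwrite(f"pics/{n}12z.png",cv2.resize(c["color"][y0:y0+80,x0:x0+80],None,fx=7,fy=7,interpolation=cv2.INTER_NEAREST))
E
```

```text
27.725
side 6 240 112 -14.02442 [249.7 252.  253.5] ((582.6487426757812, 48.52573776245117), (16.96927261352539, 60.95934295654297), 76.42649841308594)
side 6 246 84 -13.782309 [251.  252.4 253.5] ((583.2647705078125, 48.37701416015625), (16.96927261352539, 59.69194030761719), 76.42649841308594)
side 12 240 113 -20.190546 [249.6 252.4 254. ] ((582.6372680664062, 48.24038314819336), (17.166391372680664, 60.92988967895508), 67.46229553222656)
side 12 246 85 -20.072586 [250.9 252.9 254.1] ((582.6372680664062, 48.24038314819336), (17.166391372680664, 60.92988967895508), 67.46229553222656)
top 6 240 97 -13.946052 [249.5 251.4 252.6] ((580.90625, 48.96238708496094), (12.004900932312012, 58.93675231933594), 75.73011016845703)
top 6 246 91 -13.728022 [249.5 251.5 252.6] ((580.9373168945312, 49.073368072509766), (11.78418254852295, 58.905155181884766), 76.11009216308594)
top 12 240 100 -20.5823 [250.6 251.6 252.8] ((581.24609375, 48.772491455078125), (12.001270294189453, 59.231163024902344), 69.70768737792969)
top 12 246 95 -20.050987 [250.8 251.6 252.8] ((581.2655029296875, 48.838157653808594), (11.883633613586426, 59.22291946411133), 70.0452651977539)
```

View pics/side12z.png

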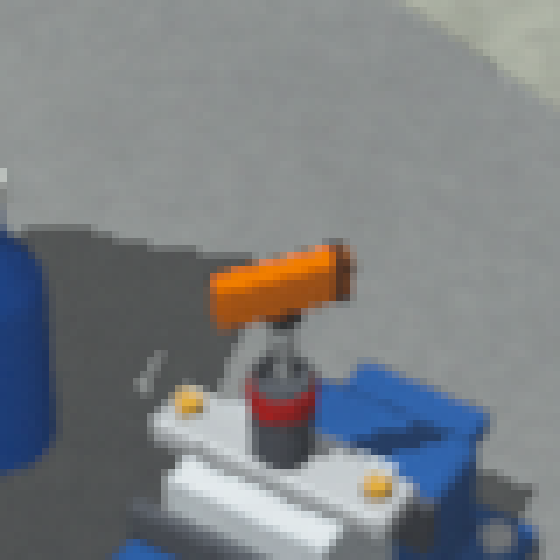

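View pics/top12z.png

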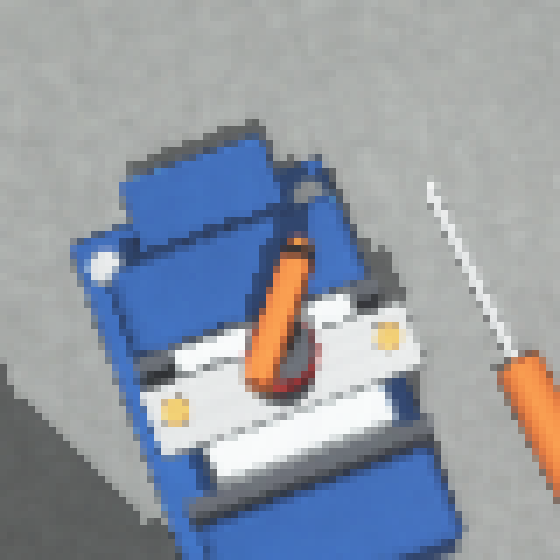

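```bash
python3 - <<'E'
from h import *
np.set_printoptions(precision=2,suppress=True)
for n,box in(("top",(148,182,240,264)),("side",(138,172,240,272))):
    for f in("0","6","12"):
        c=load(n+f+".npz"); h=cv2.cvtColor(c["color"],cv2.COLOR_BGR2HSV)
        m=cv2.inRange(h,(6,150,190),(17,255,255))  # bright = top face / lit
        b=np.zeros_like(m); b[box[0]:box[1],box[2]:box[3]]=255; m&=b
        e=cv2.erode(m,np.ones((2,2),np.uint8))
        P=cloud(c,e>0); z=P[:,2]; print(n,f,len(z),np.percentile(z,[25,50,75,90]))
        P=cloud(c,m>0); z=P[:,2]; print("  all",len(z),np.percentile(z,[25,50,75,90]))
for n in("side","top"):
    a=load(n+"0.npz");b=load(n+"12.npz");
    d=cv2.absdiff(a["color"],b["color"]).max(2); 
    print(n,"screwdriver/tray diff px",[(d[y0:y1,x0:x1]>60).sum() for (y0,y1,x0,x1) in ([(205,275,270,335)] if n=="side" else [(145,200,272,345)])])
E
```

```text
top 0 46 [284.38 285.3  286.34 287.83]
  all 76 [284.38 285.27 286.23 287.61]
top 6 46 [248.92 249.73 250.71 251.95]
  all 70 [248.7  249.52 250.71 252.1 ]
top 12 46 [249.05 250.86 251.58 252.74]
  all 73 [249.13 250.82 251.59 252.64]
side 0 30 [285.77 286.81 288.01 288.76]
  all 46 [285.77 286.89 288.3  289.19]
side 6 30 [249.31 250.95 251.88 252.97]
  all 54 [249.65 251.24 252.22 253.31]
side 12 31 [248.98 249.85 251.54 253.28]
  all 54 [249.58 251.2  252.4  253.56]
side screwdriver/tray diff px [np.int64(0)]
top screwdriver/tray diff px [np.int64(0)]
```

Angle is now -20.2°, at the stop as felt. As a last check I'll refine the height drop using the silhouette centroids; the first contact was at about 34.9 mm.

```bash
python3 - <<'E'
from h import *
np.set_printoptions(precision=2,suppress=True)
ax=np.array([582.,48.5])
for n in("top","side"):
    for f,top in(("0",287.5),("6",251),("12",251)):
        c=load(n+f+".npz"); H,W=c["range_z"].shape
        v,u=np.mgrid[:H,:W]; z=c["range_z"]
        P=np.stack([(u-c["cx"])/c["fx"]*z,(v-c["cy"])/c["fy"]*z,z],-1)@c["pose"][:3,:3].T+c["pose"][:3,3]
        m=(P[...,2]>top-26)&(P[...,2]<top+8)&(np.hypot(P[...,0]-ax[0],P[...,1]-ax[1])<40)&(z>0)
        y,x=np.nonzero(m); o,d=ray(c,x.mean(),y.mean())
        # z minimising distance of ray to vertical axis
        t=np.dot(ax-o[:2],d[:2])/np.dot(d[:2],d[:2]); p=o+d*t
        print(n,f,len(x),x.mean(),y.mean(),p)
E
```

```text
top 0 130 250.9923076923077 161.06923076923076 [582.    49.1  273.35]
top 6 108 251.39814814814815 164.74074074074073 [582.    48.58 237.38]
top 12 115 251.43478260869566 164.55652173913043 [582.    48.45 239.22]
side 0 83 255.51807228915663 151.3975903614458 [582.43  48.13 274.96]
side 6 172 255.5639534883721 160.47674418604652 [582.58  47.99 240.61]
side 12 172 255.58139534883722 160.30232558139534 [582.62  47.96 241.29]
```

```bash
python3 - <<'E'
import cv2,numpy as np
np.set_printoptions(precision=2,suppress=True)
def get(f,x0,y0):
    im=cv2.imread(f"pics/{f}.png")[3::7,3::7].astype(float); return im,x0,y0
for f,x0,y0 in(("side4z",220,110),("side5z",220,110),("side6z",216,120),("side8z",220,110),("side9z",220,110),("side10z",220,110),("side11z",220,110),("side12z",216,120)):
    im,x0,y0=get(f,x0,y0); o=np.clip(im[...,2]-im[...,0],0,None)
    r=[]
    for x in range(247,253):
        col=o[:,x-x0]; a=164-y0   # row inside bar
        ref=np.median(col[a-2:a+1]); bg=np.median(col[172-y0:175-y0]); r.append(164+ (np.clip((col[a:a+9]-bg)/(ref-bg),0,1)).sum())
        
    t=[]
    for x in range(247,253):
        col=o[:,x-x0]; a=162-y0; ref=np.max(col[a-4:a+1]); bg=np.median(col[150-y0:153-y0]); t.append(163-(np.clip((col[a-9:a+1]-bg)/(ref-bg),0,1)).sum())
    print(f,"bottom",np.array(r),np.mean(r[:4]).round(2),"top",np.array(t))
E
```

```text
side4z bottom [167.2  167.92 167.7  167.38 167.19 166.8 ] 167.55 top [160.57 160.33 159.94 159.69 159.38 158.96]
side5z bottom [166.92 167.52 167.39 167.18 166.8  166.38] 167.25 top [160.31 159.95 159.72 159.35 159.07 160.07]
side6z bottom [167.1  167.46 167.34 167.3  166.69 166.23] 167.3 top [160.07 159.59 159.43 159.28 158.97 158.96]
side8z bottom [166.84 166.8  166.58 166.33 166.21 166.06] 166.64 top [159.43 159.19 159.14 159.03 158.82 159.45]
side9z bottom [166.78 166.78 166.67 166.4  166.21 166.04] 166.66 top [159.43 159.19 159.22 159.67 159.97 159.95]
side10z bottom [166.78 166.83 166.61 166.39 166.21 166.02] 166.65 top [159.46 159.27 159.08 158.98 159.53 159.92]
side11z bottom [166.51 166.77 166.57 166.26 166.18 165.85] 166.53 top [159.41 159.22 159.   158.85 158.99 159.85]
side12z bottom [166.57 166.76 166.55 166.38 166.15 165.78] 166.57 top [159.46 159.4  159.03 158.86 158.81 158.85]
```

```bash
python3 -c "
from cell import manip;print(manip.read_state()['clock']);print(manip.sign_off())"
```

```text
27.825
the job is handed in; nothing more can be done
None
```

The probe is locked down with its foot on the bottom of the hole, and I handed the job in at 27.8 s with the robot clear of everything.

- **Hole bottom:** the foot met it about 35 mm down. The force then rose at 2 N/mm, which matches the sprung foot, and I pressed to about 7 N (37.5 mm).
- **Locking took two grips:** on the first, the torque rose as if at the stop. After I let go, the handle was about 10° behind the jaws' last angle. I regripped it and turned until the torque reached 0.56 N m, at nearly the same wrist angle as the first time. I then took the twist off and let go.
- **Handle position:** the pictures show it stayed where I left it, about 1.22 rad on from where it began. The start angle is unknown, so the stop rests on the torque I felt, not on the pictures.
- **Probe position:** tracking the bar's lower edge in the pictures shows about 1 mm of rise after letting go. That puts it near 36 mm, with the foot still in contact.
- **Disagreeing check:** the depth and silhouette estimates of the drop gave 34 to 37 mm and are too coarse to confirm contact on their own.
- **Other things:** the areas around the screwdriver and tray look the same before and after. I did not check the bottle that way, but the wrist force showed no contact with anything while the arm moved between positions.

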